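Fit the spring spindle into the coolant-filter cradle

ROBOT

A 7-joint arm with a two-finger parallel gripper is mounted at the origin on the work surface. World frame = base frame: x ahead of the robot, y to its left, z up, the work surface at z = 0. Lengths are in mm, angles in rad, forces in N, time in s.
With the tool pointing down it reaches from about 400 to 875 mm from the base axis. Payload 4.4 kg.
Tool frame: the origin (TCP) lies at the very end of the fingers, on their centre line; the grasp point (between the pads) lies 19 mm behind it; z points along the fingers, y is the line along which they close (so a half turn about z gives the same grasp; the last joint's range is limited). The gripper opens to 85 mm and grips with 20 to 120 N. Pads are 22 mm wide; open, the fingers measure 114 mm over their backs; the gripper's body (76 mm by 85 mm) begins 54 mm behind the grasp point. The pads swing forward as they close: fully open they stand 13 mm farther back than shut.
Start: joints at [1.264, 0.628, 0.038, 1.517, -0.027, 0.996, -0.02], TCP at [155.04, -631.253, 195.413] pointing down, gripper open.
Joint ranges: [-3.06, 3.06], [-0.37, 2.12], [-1.25, 1.32], [0.18, 2.47], [-1.1, 4.24], [0.23, 1.98], [-2.94, 2.94]. Speed limits (rad/s): [2.57, 2.57, 3.14, 3.14, 3.14, 3.14, 3.14].

INTERFACE

Orientations are given as [roll, pitch, yaw] about the fixed x, y, z axes, in that order (R = Rz(yaw) Ry(pitch) Rx(roll)).
In Python, from cell import monitor, viewer, workorder gives the robot as it stands.
- The arm moves only by the tool arm_command, never from a script. Its argument "series" is one flat list of numbers, 5 for each row, row after row: the opening in per cent of the stroke, from 0 (shut) to 100 (fully open), then the shift along the tool's x, y, z in cm, then the turn about the tool's z in degrees. In form: [claw, x, y, z, roll, claw, x, y, z, roll, ...]. A call has exactly 5 rows; each row is the pose to reach, as a shift and turn from the pose commanded when the call began, along the tool's axes at that moment; what a row does not reach only later rows make up. A row lasts 1/12 s, in which the tool goes at most 41.7 mm and 7.16 degrees, less where a joint would pass 70% of its speed; a pose out of reach is approached as far as the arm can. A call with a gripper value outside its range is refused whole. The fingers move at their own pace and stop on an object; the grip force is fixed at half the most. Time passes only in rows, so rows that repeat a pose let the fingers close, or fill a call up. It gives the time, the measured TCP pose, the force, the opening and the grip force at its end, in the units of the state.
- monitor.read_state(): the state, without advancing time (a new reading comes with each control period).
- viewer.get_image(name): name is "scene" or "top" or "wrist"; returns (picture, depth): 384x512x3 uint8, red, green, blue; 384x512 float32, mm along the optical axis (not along the pixel's ray), 0 where there is no reading.
- viewer.camera_model(name): a dict with "mtx" (3x3 intrinsics, pixels), "R" (3x3) and "t" (3): a world point X has camera coordinates R X + t. Camera axes: x right, y down, z forward; pixel columns grow to the right and rows downward; lengths in mm; the calibration is good to about 2 mm. A picture is of the moment at which its call begins: read the wrist's pose just before it. camera_model takes no time and is no camera call; for the wrist camera it gives the pose at the moment of the call.
- workorder.finish_job(): hands the job in; it is judged then, once.
The state is a dict: "clock": time; "qpos": joint angles; "qd": joint speeds; "tau": joint torques, N m; "eef_pos": TCP position; "tool_rot": TCP orientation; "force": force on the tool from outside, world axes, zero at the start; "torque": the same for the moment, N m; "width": finger opening in mm; "gripper_force": force on a finger pad.
Only numpy, scipy, OpenCV 4.12 (cv2) and the standard library are available. Lean on these libraries where they do the work, as an engineer would, in place of code of your own. Each camera call takes 0.05 s, during which the arm holds its last target. There are 200 camera calls.

TASK

Pick up the loose white spring-loaded spindle and fit it into the filter cradle: push one pin into an end cup, press the spring in just far enough to bring the other pin in front of the opposite cup, and let it spring out so that the spindle hangs level between both cups. Press gently, never so far that the spring plunger hits its stop, then let go; leave the other things on the bench where they are.

Things in the scene. Friction and masses are not known exactly. Their poses are not given: they have to be found in the camera images.
- spindle: The loose spindle, 250 g, 178 mm long. Origin on its axis, mid-barrel; x runs along the axis to the spring plunger. White round barrel, 34 mm across, x -30 to 30 mm: grip it here. At each end of it a square grey flange, 46 x 46 x 6 mm (out to x = +-36 mm); it lies on their flats, axis 23 mm up. Steel pins 12 mm across, rims bevelled 1.5 mm: tail to x = -83, plunger to x = +95 mm.
- plunger: The spring plunger, sliding along the spindle's x axis; with the spring free its frame is the spindle's frame. It pushes in by at most 16.5 mm, to a hard stop where the force shoots up. The spring begins at 3 N and adds 0.4 N per mm (5 N at 5 mm, 8.6 N at 14 mm).
- tail_tip (a point): The end of the spindle's fixed tail pin, on the axis.
- plunger_tip (a point): The end of the spring plunger, on the axis; it moves in with the plunger.
- cradle: Steel base plate of the filter cradle, fixed, 80 x 236 x 12 mm. Origin mid-underside, z up, y along the line of the cups. On it an aluminium carriage (beam, top 24.5 mm up, with two posts) is clamped up to 10 mm to either side of the plate's middle along y. This offset is not measured: find it by touch or by eye. The clamp holds over 50 N.
- cup_line (a point): Point on the common axis of the cups, 80 mm above the plate's underside, over the plate's middle; y along the cup axis. From the carriage's middle (up to 10 mm from here) the flat cup floors are at +-86.5 mm, cup mouths at +-79.5, inner post faces at +-91.5. Posts are 30 mm wide in x, 12 mm thick, tops 96 mm up. Cups face each other: hollow 7 mm deep, 20 mm wide at the mouth, 17 at the floor.
- plate_mid (a point): Top of the base plate at its middle, 12 mm up. How it fits: floor to floor is 173 mm, so the seated spindle stays pressed in by 5 mm; with one pin on a cup floor it must be pressed in by 12 mm for the other to pass the opposite mouth (cups are 27 mm across outside). A pin may enter at up to 15 degrees, the other end beside or above its post. Either end fits either cup.
- blank_a: White round milling blank, 98 mm in diameter, 18 mm high, lying flat; not to be disturbed.
- jar: Small clear jar, 38 mm in diameter, 55 mm high; not to be disturbed.
- driver: Screwdriver, 150 mm, lying; not to be disturbed.
- brush: Brush, 160 mm, lying; not to be disturbed.
- beaker: Grey cup, 70 mm in diameter, 85 mm high; not to be disturbed.
- bur_rack: Black block with burs, 70 x 120 x 30 mm (burs to 52 mm); not to be disturbed.
- case_tray: White open tray, 130 x 190 x 40 mm; not to be disturbed.

How it is judged (in metres and radians):
On the way, in this order (a step that is already met when the one before it is completed fails the run):
1. the spindle is picked up off the bench (height (world z) of spindle above 0.05 m), for 0.1 s.
2. the spring plunger is pressed in against the cradle (more than 6 N) (contact force between plunger and cradle above 6 N), for 0.1 s.
At the end, for the whole second after the job is handed in: The spindle rests still between the cups: axis within 0.06 rad of the cup line, middle within 5 mm of it sideways, 73 to 85 mm up and within 20 mm of the plate's middle along it; plunger pressing its cup with over 3.5 N; over 169 mm from tip to tip (z of spindle in the frame of cradle between 0.073 and 0.085 m and x of spindle in the frame of cradle between -0.005 and 0.005 m and y of spindle in the frame of cradle between -0.02 and 0.02 m and angle between the x axis of spindle and the y axis of cradle, either way round below 0.06 rad and contact force between plunger and cradle above 3.5 N and distance between plunger_tip and tail_tip above 0.169 m and linear speed of spindle below 0.02 m/s); the robot touches nothing.
It fails at once if the spindle presses on the cradle with more than 20 N (plunger driven onto its stop, or a pin jammed on a post) (contact force between spindle and cradle above 20 N).
It fails at once if another thing on the bench is moved by more than 30 mm (distance of any of blank_a, jar, driver, brush, beaker, bur_rack, case_tray from where it was at the start of the episode above 0.03 m).
It also fails if it takes over 48 s, if anything falls off the work surface, if the arm or the gripper's body presses on something with over 40 N, if the wrist force passes 120 N, or if a joint passes its speed limit or range.

## Working session

There is one attempt and no reset: what is moved stays moved. The work goes in short steps, Python scripts to look and compute and a tool call to move; the robot and the scene stay as the last step left them, time stands still between calls to the robot, and variables do not carry over. Pictures are saved under pics/ and viewed, at most 10 in all, crops included, and the job is handed in when it is done.

Besides the shell and the picture viewer there is one more tool, called by a JSON object that holds its "method" and its "body". arm_command: Moves the arm, as the interface text tells. Its arguments: {"type":"object","properties":{"series":{"type":"array","items":{"type":"number"}}},"required":["series"]}

```bash
mkdir -p pics; ls; python3 - <<'E'
from cell import monitor, viewer
import cv2,numpy as np
print(monitor.read_state())
for n in ["scene","top"]:
    p,d=viewer.get_image(n); np.savez(f"pics/{n}0.npz",p=p,d=d)
    cv2.imwrite(f"pics/{n}0.png",p[:,:,::-1]); m=viewer.camera_model(n); print(n,m)
E
```

```text
pics
{'clock': 0.0, 'qpos': array([ 1.26420863,  0.6293458 ,  0.03841853,  1.51835036, -0.02702253,
        0.99631816, -0.02000666]), 'qd': array([-3.28323205e-04,  1.35787714e-03, -7.18525054e-04,  1.98665676e-04,
       -5.47135072e-04,  4.65947997e-04,  2.04300881e-06]), 'tau': array([ 2.27233586e-04, -5.63398933e+01,  1.22643001e+00, -1.93441808e+01,
        1.10843580e-02,  1.07665957e-02, -4.68893489e-06]), 'eef_pos': array([ 154.88757855, -630.56455441,  194.49458367]), 'tool_rot': array([-3.13968786e+00, -7.71823139e-06,  2.40788118e-01]), 'force': array([ 0.69594717, -0.02434889,  0.11179253]), 'torque': array([-0.01241344,  0.10531676,  0.02135513]), 'gripper_force': 0.0, 'width': 85.33294931164116}
scene {'mtx': array([[495.82300681,   0.        , 250.0478115 ],
       [  0.        , 495.82300681, 193.64442925],
       [  0.        ,   0.        ,   1.        ]]), 'R': array([[-0.18472802,  0.98265624, -0.01619503],
       [ 0.6316176 ,  0.10607969, -0.76798848],
       [-0.75295071, -0.15209805, -0.64025886]]), 't': array([  85.61804252, -300.55559155, 1793.21998146])}
top {'mtx': array([[433.50018152,   0.        , 257.10087712],
       [  0.        , 433.50018152, 191.40307056],
       [  0.        ,   0.        ,   1.        ]]), 'R': array([[-0.0110593 , -0.99993486,  0.00282181],
       [-0.99378854,  0.01067872, -0.11077136],
       [ 0.11073401, -0.00402933, -0.99384191]]), 't': array([  18.10441888,  577.60473518, 1358.37627932])}
```

View pics/scene0.png

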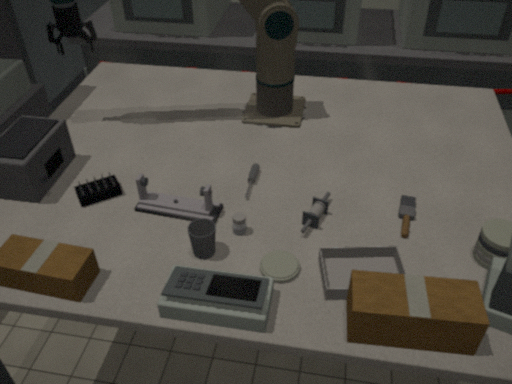

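View pics/top0.png

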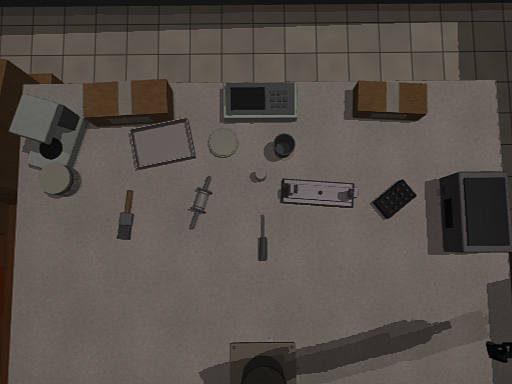

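The top view shows the spindle at about (201,202), its pin ends near (209,178) and (192,228). The cradle plate is around (318,193), with posts near (287,188) and (348,194). Next I'll take enlarged crops and first positions.

```bash
cat > h.py <<'E'
import numpy as np,cv2
from cell import monitor,viewer
def ray(m,u,v,z):
    "world point on plane z for pixel(s)"
    R,t,K=m["R"],m["t"],m["mtx"]; c=-R.T@t
    d=R.T@np.linalg.inv(K)@np.array([u,v,1.]); return c+d*(z-c[2])/d[2]
def cloud(m,d):
    K=m["mtx"]; v,u=np.mgrid[:d.shape[0],:d.shape[1]]
    P=np.stack([(u-K[0,2])/K[0,0]*d,(v-K[1,2])/K[1,1]*d,d],-1)
    return (P-m["t"])@m["R"]
E
python3 - <<'E'
from h import *
p=np.load("pics/top0.npz");m=viewer.camera_model("top");P=cloud(m,p["d"])
for u,v in [(209,178),(201,202),(192,228),(287,188),(348,194),(318,193),(258,176),(263,240)]:
    print((u,v),P[v,u].round(),ray(m,u,v,23).round())
a=cv2.resize(p["p"][165:240,170:250],None,fx=5,fy=5,interpolation=2)
b=cv2.resize(p["p"][165:225,270:370],None,fx=5,fy=5,interpolation=2)
o=np.zeros((375,900,3),np.uint8);o[:,:400]=a;o[:300,400:]=b
cv2.imwrite("pics/crop.png",cv2.resize(o,(800,333))[:,:,::-1])
z=P[...,2]
g=z[165:225,270:370]; print("high px",np.argwhere(g>85)[:, ::-1].mean(0)+[270,165] if (g>85).any() else None)
hi=P[165:225,270:370][g>75]; 
for s in (hi[hi[:,1]>-150],hi[hi[:,1]<=-150]): print(len(s),s.mean(0),s.min(0),s.max(0)) if len(s) else 0
q=P[165:225,270:370][(g>7)&(g<18)]; r=cv2.minAreaRect(q[:,:2].astype(np.float32));print("plate",r)
g=z[165:240,175:230]; q=P[165:240,175:230][(g>12)&(g<70)]; c=q[:,:2].mean(0);print("spindle",c,np.linalg.svd(q[:,:2]-c,full_matrices=False)[2][0],len(q))
E
```

```text
(209, 178) [623. 166.  33.] [624. 167.  23.]
(201, 202) [545. 191.  39.] [546. 193.  23.]
(192, 228) [463. 220.  30.] [463. 221.  23.]
(287, 188) [590. -86.  15.] [589. -85.  23.]
(348, 194) [ 562. -272.   69.] [ 567. -282.   23.]
(318, 193) [ 571. -184.   27.] [ 571. -185.   23.]
(258, 176) [625.   8.  51.] [629.   8.  23.]
(263, 240) [423.  -5.  27.] [423.  -5.  23.]
high px [321.86746988 191.26506024]
102 [546.24597698 -73.37222667 377.37532299] [ 423.79873618 -111.0104528    76.21261721] [ 595.61193      17.40851069 1413.94225174]
84 [ 564.64279546 -283.75030028   92.27494691] [ 550.22356542 -300.50276202   76.02993348] [ 579.807981   -270.91134174  103.02186806]
plate ((568.92041015625, -190.17401123046875), (320.4675598144531, 193.61785888671875), 89.37012481689453)
spindle [548.54879699 191.47353622] [-0.94707306  0.3210181 ] 385
```

View pics/crop.png

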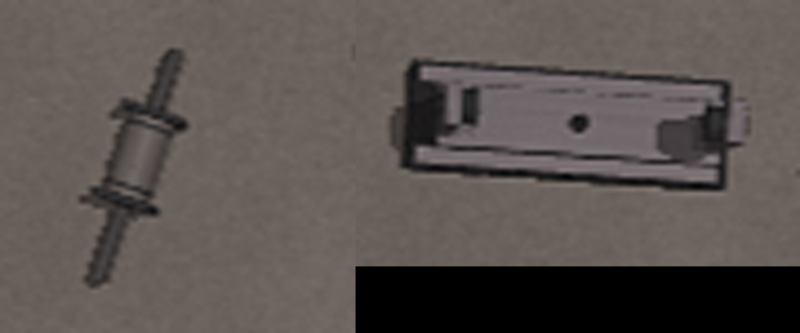

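The crop shows a spindle whose lower pin is longer, so the plunger end is at about (463,220) in world. The cradle is about 3° off the world y axis. Before moving over it, I'll check how the wrist camera is mounted.

```bash
cat >> h.py <<'E'
from scipy.spatial.transform import Rotation as Rn
def toolR(s): return Rn.from_euler("xyz",s["tool_rot"]).as_matrix()
def plan(dst,yaw_deg=None):
    "shift in tool axes (cm) and roll (deg) to reach world dst (mm), tool-x heading yaw"
    s=monitor.read_state();R=toolR(s);d=R.T@(np.array(dst)-s["eef_pos"])/10
    now=np.degrees(np.arctan2(R[1,0],R[0,0]))
    r=0 if yaw_deg is None else -((yaw_deg-now+180)%360-180)
    print("shift cm",d.round(2),"roll",round(r,1),"now yaw",now.round(2),"pos",s["eef_pos"].round(1),"t",round(s["clock"],2))
E
python3 - <<'E'
from h import *
s=monitor.read_state();m=viewer.camera_model("wrist");R=toolR(s)
print("cam in tool",R.T@(-m["R"].T@m["t"]-s["eef_pos"]),"\n",m["R"]@R, m["mtx"])
plan([400,-420,300],87); plan([540,-190,300],87)
E
```

```text
cam in tool [ 7.02226590e+01 -1.74755345e-01 -1.78865259e+02] 
 [[-4.62013321e-04  9.99999792e-01 -4.50908429e-04]
 [-9.61799329e-01 -5.67802598e-04 -2.73754868e-01]
 [-2.73755067e-01  3.07205029e-04  9.61799391e-01]] [[294.58967553   0.         257.66190847]
 [  0.         294.58967553 190.41718216]
 [  0.           0.           1.        ]]
shift cm [ 28.82 -14.63 -10.52] roll -73.2 now yaw 13.8 pos [ 154.9 -630.6  194.6] t 0.1
shift cm [ 47.9  -33.63 -10.48] roll -73.2 now yaw 13.8 pos [ 154.9 -630.6  194.6] t 0.1
```

{"method": "arm_command", "body": {"series": [100,16,-11.2,-3.5,0,100,16,-11.2,-3.5,0,100,16,-11.2,-3.5,0,100,16,-11.2,-3.5,0,100,16,-11.2,-3.5,0]}}

```text
clock: 0.52
eef_pos: [286.2, -481.1, 230.6]
tool_rot: [-3.14, -0.001, 0.243]
force: [1.1, -0.4, -0.2]
width: 85.5
gripper_force: 0.0
```

{"method": "arm_command", "body": {"series": [100,16,-11.2,-3.5,-30,100,16,-11.2,-3.5,-30,100,16,-11.2,-3.5,-30,100,16,-11.2,-3.5,-30,100,16,-11.2,-3.5,-30]}}

```text
clock: 0.93
eef_pos: [414.7, -334.0, 265.9]
tool_rot: [3.142, -0.002, 0.773]
force: [0.8, 0.4, -0.2]
width: 85.3
gripper_force: 0.0
```

```bash
python3 -c "
from h import *
plan([540,-190,300],87)"
```

```text
shift cm [19.03 -1.56 -3.37] roll -42.7 now yaw 44.28 pos [ 414.7 -334.   265.9] t 0.93
```

{"method": "arm_command", "body": {"series": [100,19,-1.5,-3.4,-35,100,19,-1.5,-3.4,-35,100,19,-1.5,-3.4,-35,100,19,-1.5,-3.4,-35,100,19,-1.5,-3.4,-35]}}

```text
clock: 1.35
eef_pos: [541.9, -190.4, 300.1]
tool_rot: [3.14, -0.002, 1.386]
force: [0.5, 1.1, 0.6]
width: 85.5
gripper_force: 0.0
```

```bash
python3 - <<'E'
from h import *
plan([545,190,180],160)
m=viewer.camera_model("wrist");p,d=viewer.get_image("wrist");np.savez("pics/w1.npz",p=p,d=d,**m)
cv2.imwrite("pics/w1.png",p[:,:,::-1])
P=cloud(m,d);z=P[...,2]
for s in (1,-1):
    q=P[(z>90)&(z<103)&(abs(P[...,0]-570)<60)&(s*(P[...,1]+186)>50)&(s*(P[...,1]+186)<140)]
    if len(q): print(s,len(q),q.mean(0),q.min(0),q.max(0),cv2.minAreaRect(q[:,:2].astype(np.float32)))
q=P[(z>8)&(z<17)&(abs(P[...,0]-570)<70)&(abs(P[...,1]+186)<140)]
print(len(q),cv2.minAreaRect(q[:,:2].astype(np.float32)))
E
```

```text
shift cm [37.42 -6.71 12.09] roll -80.6 now yaw 79.39 pos [ 541.9 -190.4  300.1] t 1.35
1 373 [580.85306476 -97.95631111  94.78813558] [ 566.03740115 -112.04905427   90.05621196] [596.17977559 -87.3857809   98.9126253 ] ((580.805419921875, -99.79141998291016), (23.94049072265625, 29.967233657836914), 85.92941284179688)
-1 275 [ 565.58373249 -283.20412915   94.52299741] [ 550.37774748 -294.08222052   90.08105096] [ 580.34757101 -269.39983083   97.86282559] ((566.0839233398438, -281.67578125), (24.11945915222168, 29.775806427001953), 85.24569702148438)
2908 ((574.0989990234375, -183.74542236328125), (235.93479919433594, 80.07254028320312), 85.37287139892578)
```

View pics/w1.png

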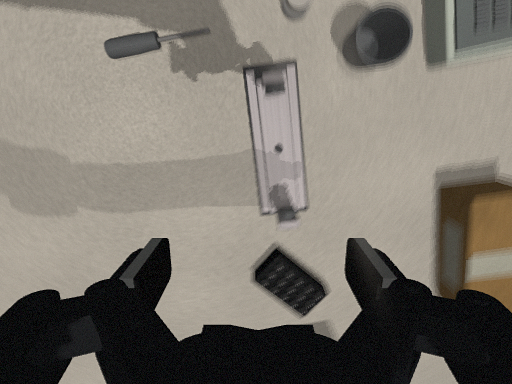

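The wrist picture shows the plate from about (272,65) to (290,212), with both posts visible. From depth, the plate middle is (574.1,-183.7), the cup axis heading is 85.4°, and the carriage middle is (573.4,-190.7), an offset of about -7 mm. Next is the spindle.

{"method": "arm_command", "body": {"series": [100,18.7,-3.4,5,-30,100,18.7,-3.4,5,-30,100,18.7,-3.4,5,-30,100,18.7,-3.4,5,-30,100,18.7,-3.4,5,-30]}}

```text
clock: 1.82
eef_pos: [540.9, -1.3, 248.4]
tool_rot: [-3.141, -0.002, 1.907]
force: [0.4, 0.1, -0.4]
width: 85.2
gripper_force: 0.0
```

```bash
python3 -c "
from h import *
plan([545,190,180],160)"
```

```text
shift cm [17.91  6.69  6.87] roll -50.8 now yaw 109.24 pos [540.9  -1.3 248.4] t 1.82
```

{"method": "arm_command", "body": {"series": [100,17.9,6.7,5,-35,100,17.9,6.7,5,-35,100,17.9,6.7,5,-35,100,17.9,6.7,5,-35,100,17.9,6.7,5,-35]}}

```text
clock: 2.23
eef_pos: [546.8, 189.4, 198.4]
tool_rot: [3.141, -0.002, 2.518]
force: [-0.6, 0.7, 0.3]
width: 85.5
gripper_force: 0.0
```

```bash
python3 - <<'E'
from h import *
s=monitor.read_state()
m=viewer.camera_model("wrist");p,d=viewer.get_image("wrist")
cv2.imwrite("pics/w2.png",p[:,:,::-1])
P=cloud(m,d);z=P[...,2]
near=(abs(P[...,0]-546)<110)&(abs(P[...,1]-192)<90)
q=P[near&(z>10)&(z<60)]
r=cv2.minAreaRect(q[:,:2].astype(np.float32));print(len(q),r)
ba=P[near&(z>34)&(z<60)]; print("flange/barrel tops",len(ba),ba.mean(0))
c=q[:,:2].mean(0)
a=np.linalg.svd(q[:,:2]-c,full_matrices=False)[2][0]; a*=np.sign(-a[0]); print("axis",np.degrees(np.arctan2(a[1],a[0])))
t=(q[:,:2]-c)@a; n=(q[:,:2]-c)@[-a[1],a[0]]
print("ends",c+a*t.min(),c+a*t.max(),t.min(),t.max())
for k in np.arange(-100,100,6): 
    w=n[(t>=k)&(t<k+6)]
    if len(w): print(int(k),(w.min()).round(1),w.max().round(1),q[(t>=k)&(t<k+6),2].max().round(0),end=" | ")
plan([545,190,100],162)
E
```

```text
2806 ((546.6923828125, 194.8582305908203), (45.65549087524414, 177.5335693359375), 71.69766235351562)
flange/barrel tops 1614 [552.28307324 193.39571667  40.42158198]
axis 161.4108649668777
ends [631.01548508 167.11507443] [462.73948387 223.7106837 ] -89.47823045328657 88.06014729366788
-94 -2.2 5.6 29.0 | -88 -5.2 6.5 30.0 | -82 -5.2 6.3 31.0 | -76 -5.4 6.3 31.0 | -70 -5.2 6.5 30.0 | -64 -5.1 6.1 31.0 | -58 -5.4 6.2 30.0 | -52 -4.5 6.3 31.0 | -46 -21.7 22.7 48.0 | -40 -22.4 23.2 48.0 | -34 -16.8 17.7 42.0 | -28 -16.4 17.0 42.0 | -22 -16.5 17.1 42.0 | -16 -16.3 17.2 42.0 | -10 -16.4 16.7 42.0 | -4 -16.3 16.7 42.0 | 2 -16.5 16.8 42.0 | 8 -16.4 17.0 41.0 | 14 -16.8 17.3 43.0 | 20 -21.5 22.2 48.0 | 26 -22.1 22.7 49.0 | 32 -5.4 6.0 31.0 | 38 -5.3 6.2 30.0 | 44 -5.5 6.5 30.0 | 50 -5.4 6.1 30.0 | 56 -5.6 6.1 30.0 | 62 -5.4 6.3 31.0 | 68 -5.6 6.0 30.0 | 74 -5.5 6.1 30.0 | 80 -5.6 6.3 31.0 | 86 -5.2 5.5 30.0 | shift cm [-0.41 -0.6   9.75] roll -17.1 now yaw 144.91 pos [545.4 196.5 197.5] t 2.28
```

View pics/w2.png

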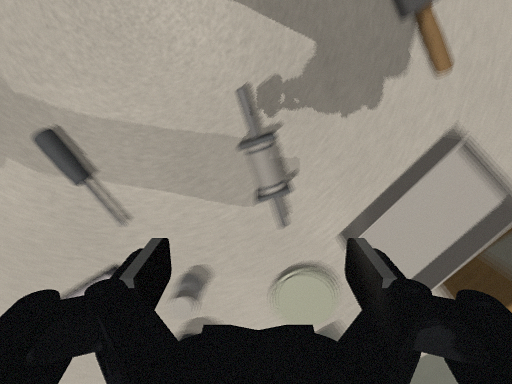

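The spindle lies from (243,88), the plunger, to (284,225), the tail, and it is clear all round. Its origin is about (552.6,193.6) at heading 161.5°. I'll move above it.

```bash
python3 -c "
from h import *
plan([552.6,193.6,60],161.5)"
```

```text
shift cm [-0.85  0.12 13.75] roll -16.6 now yaw 144.91 pos [545.4 196.5 197.5] t 2.28
```

{"method": "arm_command", "body": {"series": [100,-0.5,0.1,5,-8,100,-0.5,0.1,11,-15,100,-0.5,0.1,11,-15,100,-0.5,0.1,11,-15,100,-0.5,0.1,11,-15]}}

```text
clock: 2.7
eef_pos: [551.6, 182.9, 88.4]
tool_rot: [-3.139, -0.003, 2.77]
force: [0.3, -0.2, -0.2]
width: 85.7
gripper_force: 0.0
```

```bash
python3 -c "
from h import *
plan([552.6,193.6,40],161.5)"
```

```text
shift cm [0.28 1.05 4.84] roll -2.8 now yaw 158.69 pos [551.6 182.9  88.4] t 2.7
```

{"method": "arm_command", "body": {"series": [100,0.3,1.05,3,-2.8,100,0.3,1.05,4.8,-2.8,100,0.3,1.05,4.8,-2.8,100,0.3,1.05,4.8,-2.8,100,0.3,1.05,4.8,-2.8]}}

```text
clock: 3.12
eef_pos: [555.2, 195.1, 43.8]
tool_rot: [3.14, 0.003, 2.819]
force: [-0.1, 0.6, -0.2]
width: 85.5
gripper_force: 0.0
```

```bash
python3 - <<'E'
from h import *
plan([552.6,193.6,5],161.5)
m=viewer.camera_model("wrist");p,d=viewer.get_image("wrist")
P=cloud(m,d);z=P[...,2]
q=P[(abs(P[...,0]-500)<60)&(abs(P[...,1]-205)<50)&(z>12)&(z<60)]
near=q[:,:2]
b=near[q[:,2]>35];r=cv2.minAreaRect(near.astype(np.float32));print(len(q),r,near[:,0].min(),near[near[:,0].argmin()])
pin=q[q[:,0]<505];c=pin.mean(0);print("pin centre",c,np.linalg.svd((pin-c)[:,:2],full_matrices=False)[2][0])
plan([552.6,193.6,5],161.5)
E
```

```text
shift cm [ 0.21 -0.24  3.88] roll 0.0 now yaw 161.52 pos [555.2 195.1  43.8] t 3.12
5464 ((512.1300048828125, 205.65916442871094), (45.356868743896484, 105.07520294189453), 79.24342346191406) 461.52703258725774 [461.52703259 220.78895273]
pin centre [483.50145757 216.51538318  27.83443341] [ 0.94165246 -0.33658676]
shift cm [ 0.22 -0.24  3.88] roll 0.0 now yaw 161.53 pos [555.2 195.1  43.8] t 3.17
```

{"method": "arm_command", "body": {"series": [100,0.2,-0.2,2,0,100,0.2,-0.2,3.7,0,100,0.2,-0.2,3.7,0,100,0.2,-0.2,3.7,0,100,0.2,-0.2,3.7,0]}}

```text
clock: 3.58
eef_pos: [552.1, 194.1, 6.0]
tool_rot: [3.14, 0.002, 2.82]
force: [-0.1, 0.5, -0.6]
width: 85.6
gripper_force: 0.0
```

{"method": "arm_command", "body": {"series": [0,0,0,0,0,0,0,0,0,0,0,0,0,0,0,0,0,0,0,0,0,0,0,0,0]}}

```text
clock: 4.0
eef_pos: [551.1, 193.5, 4.7]
tool_rot: [3.141, 0.0, 2.82]
force: [0.2, -0.5, -0.4]
width: 26.0
gripper_force: 0.0
```

{"method": "arm_command", "body": {"series": [0,0,0,0,0,0,0,0,0,0,0,0,0,0,0,0,0,0,0,0,0,0,0,0,0]}}

```text
clock: 4.42
eef_pos: [551.0, 193.5, 4.4]
tool_rot: [-3.142, -0.0, 2.82]
force: [-0.0, 0.4, -0.2]
width: -0.3
gripper_force: 0.0
```

The grasp closed on nothing, so I'll look.

```bash
python3 - <<'E'
from h import *
p,d=viewer.get_image("scene");w,_=viewer.get_image("wrist")
a=cv2.resize(p[150:270,250:370],(384,384),interpolation=cv2.INTER_CUBIC)
o=np.hstack([a,cv2.resize(w,(416,312),interpolation=cv2.INTER_AREA).copy() if 0 else np.vstack([cv2.resize(w,(416,312)),np.zeros((72,416,3),np.uint8)])])
cv2.imwrite("pics/s3.png",o[:,:,::-1])
E
```

```text
(no output)
```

View pics/s3.png

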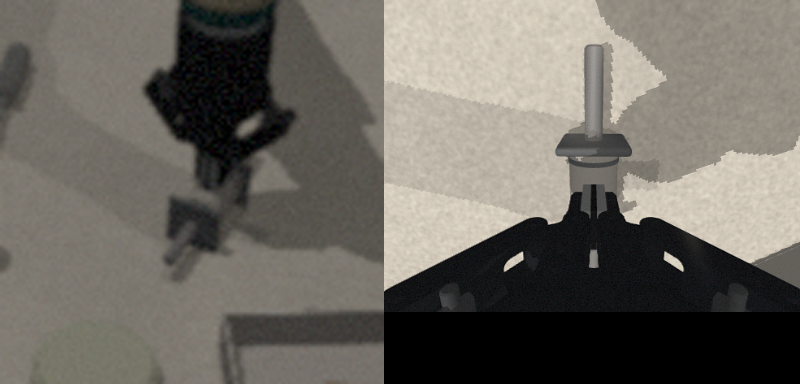

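```bash
python3 - <<'E'
from h import *
s=monitor.read_state();print({k:np.round(v,2) for k,v in s.items()})
m=viewer.camera_model("wrist");p,d=viewer.get_image("wrist");P=cloud(m,d)
K=m["mtx"]
def pj(m,X): c=m["R"]@X+m["t"]; return (m["mtx"]@c/c[2])[:2].round(),c[2].round()
for X in ([551,193.5,4.4],[551,193.5,40],[518.5,205,46],[552.6,193.6,40],[462.7,223.7,29]): print(X,pj(m,np.array(X,float)))
for v in range(50,360,12):
  print(v,[tuple(P[v,u].round().astype(int)) for u in (240,256,275)])
E
```

```text
{'clock': np.float64(4.52), 'qpos': array([-0.06,  0.85, -0.52,  1.83,  0.68,  0.64,  0.25]), 'qd': array([ 0.,  0.,  0.,  0.,  0.,  0., -0.]), 'tau': array([-0.000e+00, -5.602e+01, -7.570e+00, -1.069e+01,  1.000e-02,
        0.000e+00,  0.000e+00]), 'eef_pos': array([550.97, 193.43,   4.38]), 'tool_rot': array([-3.14, -0.  ,  2.82]), 'force': array([-0.31, -0.1 , -0.47]), 'torque': array([-0.02,  0.02, -0.  ]), 'gripper_force': np.float64(0.0), 'width': np.float64(-0.04)}
[551, 193.5, 4.4] (array([257., 217.]), np.float64(191.0))
[551, 193.5, 40] (array([257., 241.]), np.float64(157.0))
[518.5, 205, 46] (array([258., 181.]), np.float64(141.0))
[552.6, 193.6, 40] (array([258., 244.]), np.float64(157.0))
[462.7, 223.7, 29] (array([258.,  53.]), np.float64(142.0))
50 [(np.int64(454), np.int64(216), np.int64(1)), (np.int64(456), np.int64(225), np.int64(0)), (np.int64(460), np.int64(235), np.int64(0))]
62 [(np.int64(459), np.int64(214), np.int64(0)), (np.int64(466), np.int64(221), np.int64(30)), (np.int64(466), np.int64(233), np.int64(1))]
74 [(np.int64(465), np.int64(212), np.int64(0)),
[... 2679 characters left out ...]
t64(195), np.int64(113)), (np.int64(559), np.int64(191), np.int64(79)), (np.int64(537), np.int64(204), np.int64(113))]
314 [(np.int64(536), np.int64(194), np.int64(115)), (np.int64(602), np.int64(176), np.int64(29)), (np.int64(539), np.int64(203), np.int64(116))]
326 [(np.int64(544), np.int64(191), np.int64(110)), (np.int64(611), np.int64(173), np.int64(29)), (np.int64(546), np.int64(201), np.int64(111))]
338 [(np.int64(541), np.int64(192), np.int64(118)), (np.int64(541), np.int64(197), np.int64(119)), (np.int64(543), np.int64(202), np.int64(120))]
350 [(np.int64(539), np.int64(193), np.int64(124)), (np.int64(541), np.int64(197), np.int64(123)), (np.int64(543), np.int64(201), np.int64(123))]
```

```bash
python3 - <<'E'
from h import *
w=np.load("pics/w1.npz");K=w["mtx"];d=w["d"]
# tool frame from camera: constants
m=viewer.camera_model("wrist");s=monitor.read_state();R=toolR(s)
Rct=m["R"]@R; c=R.T@(-m["R"].T@m["t"]-s["eef_pos"])
def tool(d,v,u):
    x=np.array([(u-K[0,2])/K[0,0],(v-K[1,2])/K[1,1],1])*d[v,u]; return (Rct.T@x+c).round()
print(c)
for v,u in [(245,165),(245,155),(242,150),(260,150),(280,165),(275,140),(290,165),(245,355),(260,370)]: print("open",v,u,tool(d,v,u))
p,d=viewer.get_image("wrist")
for v in range(206,300,8): print("shut",v,[tuple(tool(d,v,u).astype(int)) for u in (236,242,248,266,272)])
E
```

```text
[  68.791486      0.61212709 -178.85655218]
open 245 165 [  7. -42. -55.]
open 245 155 [ 10. -45. -61.]
open 242 150 [ 10. -48. -58.]
open 260 150 [ 10. -42. -74.]
open 280 165 [ -8. -42. -59.]
open 275 140 [ 10. -42. -84.]
open 290 165 [-261. -173.  300.]
open 245 355 [ 10.  43. -61.]
open 260 370 [ 10.  45. -74.]
shut 206 [(np.int64(18), np.int64(-11), np.int64(-32)), (np.int64(19), np.int64(-8), np.int64(-33)), (np.int64(20), np.int64(-4), np.int64(-35)), (np.int64(20), np.int64(5), np.int64(-36)), (np.int64(19), np.int64(8), np.int64(-35))]
shut 214 [(np.int64(14), np.int64(-11), np.int64(-32)), (np.int64(15), np.int64(-8), np.int64(-34)), (np.int64(15), np.int64(-5), np.int64(-34)), (np.int64(15), np.int64(5), np.int64(-36)), (np.int64(15), np.int64(8), np.int64(-34))]
shut 222 [(np.int64(9), np.int64(-11), np.int64(-32)), (np.int64(10), np.int64(-8), np.int64(-34)), (np.int64(10), np.int64(-5), np.int64(-34)), (np.int64(11), np.int64(5), np.int64(-35)), (np.int64(10), np.int64(8), np.int64(-33))]
shut 230 [(np.int64(4), np.int64(-11), np.int64(-31)), (np.int64(6), np.int64(-8),
[... 1311 characters left out ...]
hut 278 [(np.int64(12), np.int64(-7), np.int64(-89)), (np.int64(11), np.int64(-5), np.int64(-88)), (np.int64(12), np.int64(-3), np.int64(-89)), (np.int64(11), np.int64(3), np.int64(-88)), (np.int64(11), np.int64(6), np.int64(-88))]
shut 286 [(np.int64(11), np.int64(-7), np.int64(-93)), (np.int64(11), np.int64(-5), np.int64(-92)), (np.int64(11), np.int64(-3), np.int64(-93)), (np.int64(10), np.int64(3), np.int64(-92)), (np.int64(69), np.int64(1), np.int64(-179))]
shut 294 [(np.int64(17), np.int64(-6), np.int64(-105)), (np.int64(17), np.int64(-4), np.int64(-105)), (np.int64(10), np.int64(-3), np.int64(-95)), (np.int64(7), np.int64(3), np.int64(-92)), (np.int64(16), np.int64(5), np.int64(-104))]
```

The depth picture shows that the real fingertips sit about 42 mm behind the reported TCP, so they closed just above the barrel. I'll reopen and measure the offset.

{"method": "arm_command", "body": {"series": [100,0,0,-2,0,100,0,0,-2,0,100,0,0,-2,0,100,0,0,-2,0,100,0,0,-2,0]}}

```text
clock: 5.03
eef_pos: [550.6, 193.1, 23.9]
tool_rot: [-3.141, -0.0, 2.82]
force: [-0.3, 0.3, 0.2]
width: 60.3
gripper_force: 0.0
```

{"method": "arm_command", "body": {"series": [100,0,0,0,0,100,0,0,0,0,100,0,0,0,0,100,0,0,0,0,100,0,0,0,0]}}

```text
clock: 5.45
eef_pos: [550.9, 193.5, 24.3]
tool_rot: [-3.141, -0.0, 2.82]
force: [-0.5, -0.4, 0.7]
width: 85.5
gripper_force: 0.0
```

```bash
python3 - <<'E'
from h import *
s=monitor.read_state();m=viewer.camera_model("wrist");p,d=viewer.get_image("wrist")
T=(cloud(m,d)-s["eef_pos"])@toolR(s)
for sg in (1,-1):
    k=(sg*T[...,1]>36)&(sg*T[...,1]<58)&(abs(T[...,0])<14)&(T[...,2]<-35)&(T[...,2]>-75)
    q=T[k];print(sg,len(q),np.percentile(q[:,2],[50,90,97,100]).round(1),q[:,0].min().round(),q[:,0].max().round(),np.abs(q[:,1]).min().round(1))
print(s["eef_pos"],s["width"])
E
```

```text
1 1457 [-64.9 -54.5 -51.6 -49.4] -12.0 11.0 42.6
-1 1459 [-65.1 -54.5 -51.4 -49.1] -12.0 11.0 41.6
[550.89088186 193.47377571  24.29216729] 85.54494963220273
```

The open tips are 50 mm behind the reported TCP, which puts the true offset at about 37 mm. I'll descend to a reported z of about -34 and watch the force.

{"method": "arm_command", "body": {"series": [100,0,0,2,0,100,0,0,3.5,0,100,0,0,4.6,0,100,0,0,4.6,0,100,0,0,4.6,0]}}

```text
clock: 5.92
eef_pos: [550.6, 193.5, -21.9]
tool_rot: [-3.141, -0.001, 2.821]
force: [-0.2, 0.3, 0.2]
width: 85.3
gripper_force: 0.0
```

{"method": "arm_command", "body": {"series": [100,0,0,0.5,0,100,0,0,1.1,0,100,0,0,1.1,0,100,0,0,1.1,0,100,0,0,1.1,0]}}

```text
clock: 6.33
eef_pos: [551.2, 193.6, -32.4]
tool_rot: [3.141, 0.0, 2.82]
force: [-0.6, -0.3, -0.3]
width: 85.4
gripper_force: 0.0
```

{"method": "arm_command", "body": {"series": [0,0,0,0,0,0,0,0,0,0,0,0,0,0,0,0,0,0,0,0,0,0,0,0,0]}}

```text
clock: 6.75
eef_pos: [551.1, 193.4, -32.2]
tool_rot: [-3.141, 0.0, 2.82]
force: [-0.4, 0.1, 2.1]
width: 32.2
gripper_force: 59.3
```

{"method": "arm_command", "body": {"series": [0,0,0,0,0,0,0,0,0,0,0,0,0,0,0,0,0,0,0,0,0,0,0,0,0]}}

```text
clock: 7.17
eef_pos: [551.1, 193.4, -32.2]
tool_rot: [-3.142, 0.0, 2.82]
force: [-0.7, -1.0, 5.7]
width: 32.6
gripper_force: 59.4
```

Gripped at 59 N. Now I'll lift.

{"method": "arm_command", "body": {"series": [0,0,0,-2,0,0,0,0,-5,0,0,0,0,-9,0,0,0,0,-13,0,0,0,0,-15,0]}}

```text
clock: 7.58
eef_pos: [552.5, 194.8, 121.2]
tool_rot: [3.138, 0.003, 2.821]
force: [0.0, 0.2, -2.7]
width: 32.6
gripper_force: 60.1
```

```bash
python3 - <<'E'
from h import *
plan([573.4,-190.7,150],96)
s=monitor.read_state();m=viewer.camera_model("wrist");p,d=viewer.get_image("wrist")
print(s["width"],s["gripper_force"],s["force"])
T=(cloud(m,d)-s["eef_pos"])@toolR(s)
k=(abs(T[...,1])<15)&(T[...,0]>40)&(T[...,0]<115)&(T[...,2]<-20)&(T[...,2]>-90)
q=T[k];print(len(q),q[:,0].max(),q[:,1].mean(),q[:,2].min(),np.polyfit(q[:,0],q[:,1],1),np.polyfit(q[:,0],q[:,2],1))
for a in range(40,112,6):
    w=q[(q[:,0]>=a)&(q[:,0]<a+6)]
    if len(w): print(a,w[:,1].min().round(1),w[:,1].max().round(1),w[:,2].min().round(1),end=" | ")
E
```

```text
shift cm [-14.15 -35.91  -2.97] roll 65.6 now yaw 161.62 pos [552.5 194.8 121.2] t 7.58
32.609420848525914 60.14591574668884 [ 0.04750184  0.19720597 -2.72290384]
4160 93.54684964199058 0.662949390729683 -63.42912343082435 [0.00290799 0.46490468] [ 2.32032854e-03 -6.02126933e+01]
40 -5.3 6.2 -63.2 | 46 -5.3 6.6 -62.6 | 52 -5.2 6.6 -62.9 | 58 -5.1 6.5 -62.9 | 64 -5.0 6.4 -62.8 | 70 -5.4 6.7 -63.1 | 76 -5.3 6.7 -63.4 | 82 -5.2 6.5 -63.2 | 88 -5.0 6.4 -62.9 |
```

```bash
cat >> h.py <<'E'
CM=np.array([573.4,-190.7]);A0=85.4;TIP=93.5
def mate(yt,lat,th,c,z):
    "tip at yt along cups (carriage frame), lateral lat, yaw offset th, compression c"
    a=np.radians(A0);u=np.array([np.cos(a),np.sin(a)]);n=np.array([np.sin(a),-np.cos(a)])
    b=np.radians(A0+th);d=np.array([np.cos(b),np.sin(b)])
    T=CM+yt*u+lat*n-(TIP-c)*d
    plan([T[0],T[1],z],A0+th)
E
python3 -c "
from h import *
mate(62,-.5,11,0,110)"
```

```text
shift cm [-16.4  -38.53   1.23] roll 65.2 now yaw 161.6 pos [554.1 195.6 123.7] t 7.63
```

{"method": "arm_command", "body": {"series": [0,-1,-3,0,3,0,-3.2,-7,0,10,0,-5,-11,0,17,0,-6.5,-15,0,24,0,-8,-19,0,31]}}

```text
clock: 8.05
eef_pos: [565.9, -6.0, 116.4]
tool_rot: [-3.141, -0.001, 2.274]
force: [0.4, 0.1, -2.6]
width: 32.5
gripper_force: 60.2
```

```bash
python3 -c "
from h import *
mate(62,-.5,11,0,110)"
```

```text
shift cm [-17.91 -12.24   0.64] roll 33.9 now yaw 130.26 pos [565.9  -6.  116.4] t 8.05
```

{"method": "arm_command", "body": {"series": [0,-3,-2,0,6,0,-6.5,-4.5,0,13,0,-10,-7,0,20,0,-14,-9.6,0,27,0,-17.5,-12,0,33]}}

```text
clock: 8.47
eef_pos: [587.4, -207.4, 116.3]
tool_rot: [-3.14, -0.0, 1.698]
force: [1.4, 0.3, -2.5]
width: 32.3
gripper_force: 60.2
```

{"method": "arm_command", "body": {"series": [0,0,0,0,0,0,0,0,0,0,0,0,0,0,0,0,0,0,0,0,0,0,0,0,0]}}

```text
clock: 8.88
eef_pos: [588.3, -203.2, 117.1]
tool_rot: [-3.141, -0.001, 1.707]
force: [0.2, -0.0, -2.4]
width: 32.4
gripper_force: 60.2
```

```bash
cat > look.py <<'E'
from h import *
import sys
s=monitor.read_state();m=viewer.camera_model("wrist");p,d=viewer.get_image("wrist")
cv2.imwrite(f"pics/{sys.argv[1]}.png",p[:,:,::-1])
P=cloud(m,d);T=(P-s["eef_pos"])@toolR(s)
a=np.radians(A0);u=np.array([np.cos(a),np.sin(a)]);n=np.array([np.sin(a),-np.cos(a)])
y=(P[...,:2]-CM)@u;x=(P[...,:2]-CM)@n;z=P[...,2]
k=(y>70)&(y<115)&(abs(x)<22)&(z>94.5)&(z<100)
if k.any(): print("post top y",np.percentile(y[k],[2,98]),"x",np.percentile(x[k],[2,98]),k.sum(),"z",np.median(z[k]))
k=(y>70)&(y<91)&(abs(x)<22)&(z>75)&(z<94.5)
if k.any(): print("cup y",np.percentile(y[k],[2,98]),"x",np.percentile(x[k],[2,98]),"ztop",np.percentile(z[k],98),k.sum())
k=(abs(T[...,1])<9)&(T[...,0]>45)&(T[...,0]<100)&(T[...,2]<-48)&(T[...,2]>-75)
q=T[k];print("pin tip tool x",np.percentile(q[:,0],99.5),"y",np.percentile(q[:,1],[2,98]),"ztop",np.percentile(q[:,2],3),k.sum())
print(" tip y,x,ztop cradle",np.percentile(y[k],99.5),np.median(x[k&(T[...,0]>80)]) if (k&(T[...,0]>80)).any() else None, np.percentile(z[k],97))
print(s["force"].round(1),s["width"].round(1))
E
python3 look.py w4; python3 -c "
from h import *
mate(62,-.5,11,0,70)"
```

```text
post top y [ 91.63548668 102.76612927] x [-13.92059194  14.58641325] 686 z 96.16405665181382
cup y [79.24171648 90.79287774] x [ 5.51694037 12.83334439] ztop 91.90479604673394 189
pin tip tool x 93.86589512456882 y [-4.75648192  6.67529986] ztop -62.08033961886596 3886
 tip y,x,ztop cradle 80.84269617495694 -1.8477982357187097 179.26637127626896
shift cm [-1.82 -0.25  4.72] roll 1.4 now yaw 97.76 pos [ 588.4 -203.5  117.3] t 8.93Traceback (most recent call last):
  File "look.py", line 15, in <module>
    print(s["force"].round(1),s["width"].round(1))
                              ^^^^^^^^^^^^^^^^
AttributeError: 'float' object has no attribute 'round'
```

View pics/w4.png

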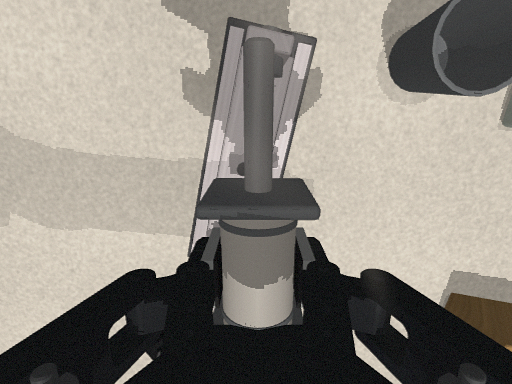

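The camera confirms the carriage estimate: inner post face at 91.6, top at 96.2, lateral within 0.3 mm. The pin is centred and level, so I'll lower it between the posts.

{"method": "arm_command", "body": {"series": [0,-1.8,-0.2,1,1.4,0,-1.8,-0.2,2,1.4,0,-1.8,-0.2,3.5,1.4,0,-1.8,-0.2,4.7,1.4,0,-1.8,-0.2,4.7,1.4]}}

```text
clock: 9.35
eef_pos: [586.1, -222.6, 67.1]
tool_rot: [-3.136, -0.002, 1.679]
force: [-0.8, 0.1, -2.3]
width: 32.5
gripper_force: 60.2
```

```bash
sed -i 's/s\["width"\].round(1)/s["width"]/' look.py; python3 -c "
from h import *
mate(62,-.5,11,0,24)"
```

```text
shift cm [0.04 0.25 4.31] roll -0.2 now yaw 96.22 pos [ 586.1 -222.6   67.1] t 9.35
```

{"method": "arm_command", "body": {"series": [0,0,0,1.5,0,0,0,0,3,0,0,0,0,4.2,0,0,0,0,4.2,0,0,0,0,4.2,0]}}

```text
clock: 9.77
eef_pos: [588.3, -223.1, 27.9]
tool_rot: [-3.14, -0.001, 1.679]
force: [-0.6, 0.3, -2.1]
width: 32.1
gripper_force: 60.3
```

{"method": "arm_command", "body": {"series": [0,0,0,0,0,0,0,0,0,0,0,0,0,0,0,0,0,0,0,0,0,0,0,0,0]}}

```text
clock: 10.18
eef_pos: [589.0, -223.6, 29.0]
tool_rot: [3.141, 0.0, 1.679]
force: [-0.7, 0.0, -2.0]
width: 32.4
gripper_force: 60.3
```

```bash
python3 look.py w5; python3 -c "
from h import *
mate(84,-.5,11,0,24)"
```

```text
cup y [79.03515092 79.03515092] x [9.71851662 9.71851662] ztop 75.01232726109905 1
pin tip tool x 93.9445898243517 y [-4.80491313  6.60170793] ztop -62.08345349618061 3888
 tip y,x,ztop cradle 60.99109211120693 2.675022572759855 91.00829418543496
[-0.7  0.  -2. ] 32.44533253084911
shift cm [2.35 0.37 0.48] roll -0.2 now yaw 96.19 pos [ 588.9 -223.6   28.8] t 10.23
```

View pics/w5.png

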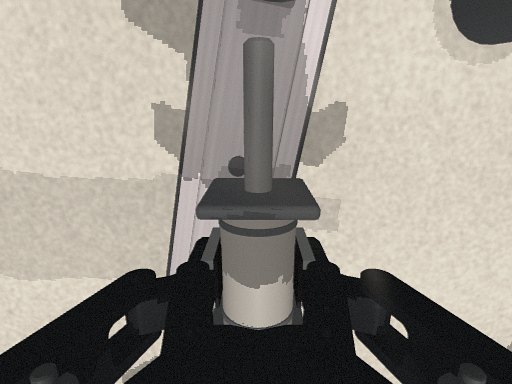

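The pin is in line with the cup mouth, with its tip at about (258,40) and y 61. I'll drop 5 mm and advance into the cup.

{"method": "arm_command", "body": {"series": [0,0,-0.1,0.5,0,0,0,-0.1,0.5,0,0,0.7,0,0.5,0,0,1.5,0.15,0.5,0,0,2.2,0.25,0.5,0]}}

```text
clock: 10.65
eef_pos: [589.1, -199.7, 23.4]
tool_rot: [3.141, -0.001, 1.679]
force: [0.3, 1.1, -1.5]
width: 32.3
gripper_force: 60.3
```

{"method": "arm_command", "body": {"series": [0,0,0,0,0,0,0,0,0,0,0,0,0,0,0,0,0,0,0,0,0,0,0,0,0]}}

```text
clock: 11.07
eef_pos: [588.8, -201.6, 23.4]
tool_rot: [3.142, 0.0, 1.678]
force: [-0.6, 0.6, -2.0]
width: 32.6
gripper_force: 60.2
```

```bash
python3 -c "
from h import *
mate(86.5,-1.4,11,0,24);mate(86.5,-1.4,11,14,24)"
```

```text
shift cm [ 0.42  0.11 -0.06] roll -0.2 now yaw 96.17 pos [ 588.8 -201.6   23.4] t 11.07
shift cm [ 1.82  0.1  -0.06] roll -0.2 now yaw 96.17 pos [ 588.8 -201.6   23.4] t 11.07
```

{"method": "arm_command", "body": {"series": [0,0.2,0.05,0,0,0,0.4,0.1,0,0,0,0.6,0.13,0,0,0,0.8,0.16,0,0,0,0.8,0.16,0,0]}}

```text
clock: 11.48
eef_pos: [588.9, -194.2, 23.4]
tool_rot: [-3.14, 0.001, 1.679]
force: [-0.7, -4.9, -1.7]
width: 32.5
gripper_force: 60.2
```

{"method": "arm_command", "body": {"series": [0,0,0,0,0,0,0,0,0,0,0,0,0,0,0,0,0,0,0,0,0,0,0,0,0]}}

```text
clock: 11.9
eef_pos: [588.9, -194.5, 23.3]
tool_rot: [-3.14, 0.001, 1.678]
force: [-1.2, -5.2, -1.7]
width: 32.4
gripper_force: 60.2
```

```bash
python3 look.py w6; python3 -c "
from h import *
s=monitor.read_state();print((toolR(s).T@s['force']).round(1))
mate(86.5,-1.4,11,14,24)"
```

```text
post top y [ 91.33481546 100.03986292] x [-13.29513736  14.46712649] 2396 z 96.16342042608488
cup y [70.81522284 90.59055355] x [-11.04357619  11.75677514] ztop 93.67045294559337 3321
pin tip tool x 99.86387602495707 y [-8.22779731  8.36950341] ztop -73.58623132852637 6209
 tip y,x,ztop cradle 96.40992713468019 -0.7581541985786728 96.80400175726705
[-1.2 -5.2 -1.7] 32.44227238957067
[-4.7 -1.8  2.1]
shift cm [ 1.12  0.01 -0.07] roll -0.2 now yaw 96.16 pos [ 588.9 -194.5   23.3] t 11.95
```

Contact shows about 5 N, roughly 4 mm pressed in. I'll press on to about 13.5 mm.

{"method": "arm_command", "body": {"series": [0,0.25,0,0,0,0,0.5,0,0,0,0,0.75,0,0,0,0,0.95,0,0,0,0,0.95,0,0,0]}}

```text
clock: 12.37
eef_pos: [588.0, -186.3, 23.5]
tool_rot: [-3.141, 0.003, 1.678]
force: [-2.0, -8.3, -2.4]
width: 31.9
gripper_force: 60.2
```

{"method": "arm_command", "body": {"series": [0,0,0,0,0,0,0,0,0,0,0,0,0,0,0,0,0,0,0,0,0,0,0,0,0]}}

```text
clock: 12.78
eef_pos: [588.0, -187.0, 23.5]
tool_rot: [-3.141, 0.003, 1.677]
force: [-1.3, -8.1, -2.7]
width: 32.3
gripper_force: 60.2
```

```bash
cat > f.py <<'E'
from h import *
m=viewer.camera_model("wrist");s=monitor.read_state();print((toolR(s).T@s['force']).round(1))
p,d=viewer.get_image("wrist");T=(cloud(m,d)-s["eef_pos"])@toolR(s)
k=(abs(T[...,1])<9)&(T[...,0]>45)&(T[...,0]<62)&(T[...,2]<-50)&(T[...,2]>-75)
print("pin tool y",np.percentile(T[k][:,1],[2,98]))
k=(abs(T[...,1])<21)&(T[...,0]>20)&(T[...,0]<45)&(T[...,2]<-75)&(T[...,2]>-85)
print("flange x",np.percentile(T[k][:,0],[5,95]))
E
python3 f.py; python3 -c "
from h import *
for t in (11,8,4,0): mate(86.5,-1.4*t/11-.6*(11-t)/11,t,14,24)"
```

```text
[-7.9 -2.2  2.8]
pin tool y [-4.85619263  6.36963399]
flange x [30.24896612 35.29306218]
shift cm [ 0.36  0.02 -0.05] roll -0.3 now yaw 96.09 pos [ 588.  -187.    23.5] t 12.83
shift cm [ 0.37 -0.37 -0.05] roll 2.7 now yaw 96.09 pos [ 588.  -187.    23.5] t 12.83
shift cm [ 0.41 -0.9  -0.05] roll 6.7 now yaw 96.09 pos [ 588.  -187.    23.5] t 12.83
shift cm [ 0.48 -1.42 -0.05] roll 10.7 now yaw 96.09 pos [ 588.  -187.    23.5] t 12.83
```

{"method": "arm_command", "body": {"series": [0,0.1,0,0,0,0,0.2,0,0,0,0,0.3,0,0,0,0,0.3,0,0,0,0,0.3,0,0,0]}}

```text
clock: 13.25
eef_pos: [587.7, -184.5, 23.5]
tool_rot: [-3.141, 0.004, 1.677]
force: [-1.4, -9.4, -2.3]
width: 32.6
gripper_force: 60.2
```

```bash
python3 f.py; python3 -c "
from h import *
for t in (11,8,4,0): mate(86.5,-1.4*t/11-.6*(11-t)/11,t,14,24)"
```

```text
[-9.2 -2.4  2.3]
pin tool y [-4.86326006  6.35759916]
flange x [30.27054587 35.2623828 ]
shift cm [ 0.12  0.02 -0.05] roll -0.3 now yaw 96.08 pos [ 587.7 -184.6   23.6] t 13.3
shift cm [ 0.12 -0.37 -0.05] roll 2.7 now yaw 96.08 pos [ 587.7 -184.6   23.6] t 13.3
shift cm [ 0.16 -0.89 -0.04] roll 6.7 now yaw 96.08 pos [ 587.7 -184.6   23.6] t 13.3
shift cm [ 0.24 -1.41 -0.04] roll 10.7 now yaw 96.08 pos [ 587.7 -184.6   23.6] t 13.3
```

{"method": "arm_command", "body": {"series": [0,0,-0.13,0,1,0,0.02,-0.26,0,2,0,0.05,-0.4,0,3,0,0.08,-0.55,0,4.2,0,0.1,-0.65,0,5]}}

```text
clock: 13.72
eef_pos: [580.7, -184.3, 23.5]
tool_rot: [-3.141, 0.004, 1.588]
force: [-1.2, -8.4, -0.7]
width: 32.6
gripper_force: 60.2
```

```bash
python3 f.py; python3 -c "
from h import *
for t in (6,3,0): mate(86.5,-1.4*t/11-.6*(11-t)/11,t,14,24)"
```

```text
[-8.4 -1.3  0.8]
pin tool y [-4.92166856  6.29161846]
flange x [30.31399055 35.29473508]
shift cm [ 0.03  0.07 -0.05] roll -0.4 now yaw 90.98 pos [ 580.5 -184.2   23.5] t 13.77
shift cm [ 0.04 -0.32 -0.05] roll 2.6 now yaw 90.98 pos [ 580.5 -184.2   23.5] t 13.77
shift cm [ 0.07 -0.72 -0.05] roll 5.6 now yaw 90.98 pos [ 580.5 -184.2   23.5] t 13.77
```

The force is 8.4 N, about 13.6 mm in, which matches the geometry. I'll rotate the tail into line.

{"method": "arm_command", "body": {"series": [0,0.03,-0.13,0,1,0,0.05,-0.27,0,2.1,0,0.07,-0.42,0,3.3,0,0.09,-0.57,0,4.5,0,0.1,-0.72,0,5.6]}}

```text
clock: 14.18
eef_pos: [573.0, -183.3, 23.4]
tool_rot: [-3.14, 0.004, 1.491]
force: [-1.7, -9.5, -0.9]
width: 32.5
gripper_force: 60.2
```

{"method": "arm_command", "body": {"series": [0,0,0,0,0,0,0,0,0,0,0,0,0,0,0,0,0,0,0,0,0,0,0,0,0]}}

```text
clock: 14.6
eef_pos: [573.0, -183.3, 23.4]
tool_rot: [-3.14, 0.004, 1.492]
force: [-3.8, -8.7, -2.8]
width: 32.5
gripper_force: 60.2
```

```bash
python3 f.py; python3 - <<'E'
from h import *
for c in (14,6): mate(86.5,-.6,0,c,24)
p,d=viewer.get_image("top");q,_=viewer.get_image("scene")
o=np.hstack([cv2.resize(p[165:225,270:370],(500,300),interpolation=2),cv2.resize(q[160:235,120:195+0],(300,300),interpolation=2)])
cv2.imwrite("pics/t7.png",np.vstack([o,cv2.resize(q[160:230,120:240],(800,300)) if 0 else np.zeros((4,800,3),np.uint8)])[:,:,::-1])
E
```

```text
[-9.  -3.1  2.8]
pin tool y [-4.94622043  6.242426  ]
flange x [30.16105012 35.33477916]
shift cm [-0.03  0.04 -0.06] roll 0.1 now yaw 85.47 pos [ 573.  -183.3   23.4] t 14.65
shift cm [-0.83  0.04 -0.06] roll 0.1 now yaw 85.47 pos [ 573.  -183.3   23.4] t 14.65
```

{"method": "arm_command", "body": {"series": [0,-0.1,0,0,0,0,-0.2,0,0,0,0,-0.3,0,0,0,0,-0.4,0,0,0,0,-0.4,0,0,0]}}

```text
clock: 15.17
eef_pos: [572.8, -186.8, 23.4]
tool_rot: [-3.14, 0.003, 1.492]
force: [-2.2, -7.8, -1.7]
width: 32.1
gripper_force: 60.2
```

```bash
python3 f.py; python3 -c "
from h import *
mate(86.5,-.6,0,6,24)"
```

```text
[-8.  -1.6  1.8]
pin tool y [-4.95104081  6.26190273]
flange x [30.21661991 35.34463949]
shift cm [-0.5   0.04 -0.07] roll 0.1 now yaw 85.49 pos [ 572.8 -186.6   23.3] t 15.22
```

The force still follows the spring, so the tail is entering freely. I'll back off to about 6.5 mm compression.

{"method": "arm_command", "body": {"series": [0,-0.1,0,0,0,0,-0.2,0,0,0,0,-0.3,0,0,0,0,-0.42,0,0,0,0,-0.42,0,0,0]}}

```text
clock: 15.63
eef_pos: [572.5, -190.2, 23.3]
tool_rot: [-3.14, 0.002, 1.492]
force: [-3.1, -6.4, -1.8]
width: 32.5
gripper_force: 60.2
```

```bash
python3 f.py; python3 -c "
from h import *
mate(86.5,-.6,0,6,24)"
```

```text
[-6.6 -2.6  1.8]
pin tool y [-4.95031807  6.25867931]
flange x [30.47050779 35.38154856]
shift cm [-0.16  0.03 -0.07] roll 0.1 now yaw 85.51 pos [ 572.6 -190.    23.3] t 15.68
```

{"method": "arm_command", "body": {"series": [0,-0.1,0,0,0,0,-0.15,0,0,0,0,-0.2,0,0,0,0,-0.2,0,0,0,0,-0.2,0,0,0]}}

```text
clock: 16.1
eef_pos: [572.5, -191.5, 23.3]
tool_rot: [-3.14, 0.002, 1.493]
force: [-1.8, -5.9, -1.5]
width: 32.3
gripper_force: 60.2
```

```bash
python3 f.py; python3 -c "
from h import *
mate(86.5,-.6,0,5,24)"
```

```text
[-6.  -1.3  1.5]
pin tool y [-4.96094033  6.26106896]
flange x [30.4428419  35.40394721]
shift cm [-0.12  0.03 -0.07] roll 0.1 now yaw 85.54 pos [ 572.4 -191.5   23.3] t 16.15
```

The tail is nearly seated, so I'll release.

{"method": "arm_command", "body": {"series": [70,0,0,0,0,100,0,0,0,0,100,0,0,0,0,100,0,0,0,0,100,0,0,0,0]}}

```text
clock: 16.57
eef_pos: [574.1, -189.0, 23.6]
tool_rot: [3.141, -0.001, 1.495]
force: [-0.3, -0.6, 0.3]
width: 85.2
gripper_force: 0.0
```

{"method": "arm_command", "body": {"series": [100,0,0,0,0,100,0,0,0,0,100,0,0,0,0,100,0,0,0,0,100,0,0,0,0]}}

```text
clock: 16.98
eef_pos: [573.6, -189.8, 23.4]
tool_rot: [3.142, -0.0, 1.494]
force: [0.0, 0.0, -0.0]
width: 85.4
gripper_force: 0.0
```

{"method": "arm_command", "body": {"series": [100,0,0,-2,0,100,0,0,-5,0,100,0,0,-9,0,100,0,0,-13,0,100,0,0,-16,0]}}

```text
clock: 17.4
eef_pos: [574.5, -189.9, 186.7]
tool_rot: [3.139, 0.0, 1.494]
force: [1.7, 0.2, 0.9]
width: 85.6
gripper_force: 0.0
```

{"method": "arm_command", "body": {"series": [100,-2,0,-3,0,100,-5,0,-5,0,100,-6,0,-5,0,100,-6,0,-5,0,100,-6,0,-5,0]}}

```text
clock: 17.82
eef_pos: [568.1, -249.5, 232.6]
tool_rot: [-3.14, -0.001, 1.492]
force: [0.1, 0.4, -0.2]
width: 85.5
gripper_force: 0.0
```

```bash
python3 - <<'E'
from h import *
m=viewer.camera_model("wrist");p,d=viewer.get_image("wrist");cv2.imwrite("pics/w8.png",p[:,:,::-1])
P=cloud(m,d);a=np.radians(A0);u=np.array([np.cos(a),np.sin(a)]);n=np.array([np.sin(a),-np.cos(a)])
y=(P[...,:2]-CM)@u;x=(P[...,:2]-CM)@n;z=P[...,2]
for lo in range(-90,90,10):
    k=(y>lo)&(y<lo+10)&(abs(x)<30)&(z>60)&(z<125)
    if k.sum()>10: print(lo,np.percentile(x[k],[2,98]).round(1),np.percentile(z[k],97).round(1))
k=(z>96)&(z<115)&(abs(x)<24)&(abs(y)<50)
for s in (1,-1):
    kk=k&(s*y>0)
    if kk.any(): print("flange",s,np.percentile(y[kk],[3,97]))
E
```

```text
-90 [-12.1  12. ] 93.5
-80 [-10.1  11.7] 91.9
-70 [-5.4  5. ] 85.0
-60 [-5.3  4.9] 85.2
-50 [-5.3  4.9] 84.7
-40 [-21.8  21.5] 102.3
-30 [-16.2  15.7] 96.5
-20 [-16.   15.6] 95.9
-10 [-15.9  15.4] 96.1
0 [-15.8  16.5] 96.1
10 [-16.9  16.3] 96.1
20 [-21.1  20.6] 102.2
30 [-20.6  20.2] 102.1
40 [-6.1  5.5] 84.8
50 [-6.1  5.4] 85.0
60 [-6.1  5.3] 84.9
70 [-10.9  11.5] 93.1
80 [-11.1  12.2] 93.8
flange 1 [ 6.6523163  31.51965395]
flange -1 [-38.62166687  -9.24772276]
```

View pics/w8.png

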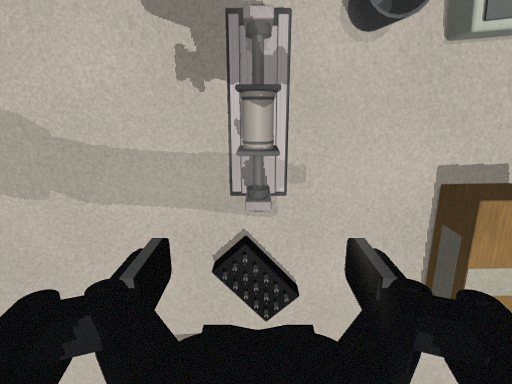

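The spindle hangs level between both cups, with its barrel at about (258,118) and axis about 79 mm up. It is centred and the gripper is clear of it, so I'm handing in.

```bash
python3 -c "
from cell import workorder
print(workorder.finish_job())"
```

```text
the job is handed in; nothing more can be done
None
```

The spindle hangs level between both cups, axis about 79 mm up, with the gripper open and clear; I handed the job in at about 18 s of the 48 s allowed, and no verdict was returned.

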